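Press a snap-fit tub lid shut all round

ROBOT

A 6-joint arm with a two-finger parallel gripper is mounted at the origin on the work surface. World frame = base frame: x ahead of the robot, y to its left, z up, the work surface at z = 0. Lengths are in m, angles in rad, forces in N, time in s.
With the tool pointing down it reaches from about 0.3 to 0.95 m from the base axis. Payload 3.1 kg.
Tool frame: the origin (TCP) lies on the centre line of the jaws, within the pads' length; the fingertips stand 11 mm ahead of it and the grasp point (between the pads) lies 8 mm behind it; y points along the fingers, z is the direction in which the jaws open and shut, and the axes are right-handed (so a half turn about y gives the same grasp; the last joint's range is limited). The gripper opens to 85 mm and grips with 20 to 120 N. Pads are 22 mm wide; open, the fingers measure 114 mm over their backs; the gripper's body (76 mm by 85 mm) begins 54 mm behind the grasp point. The pads swing forward as they close: fully open they stand 13 mm farther back than shut.
Start: joints at [1.243, 0.308, 1.634, -0, 1.2, -0.07], TCP at [0.159, 0.604, 0.207] pointing down, gripper open.
Joint ranges: [-3.06, 3.06], [-0.79, 1.96], [0.05, 2.63], [-1.19, 4.34], [0.05, 2.64], [-2.94, 2.94]. Speed limits (rad/s): [2.79, 2.79, 3.14, 3.14, 3.14, 3.14].

INTERFACE

Orientations are given as a unit quaternion [w, x, y, z].
In Python, from plant import bot, imaging gives the robot as it stands. The module is installed in compiled form; this text tells all that it offers.
- The arm moves only by the tool step_arm, never from a script. Its argument "motion" is a list of rows, each an object with "xyz": the shift along the tool's x, y, z in m, a list of three; "twist": the turn, a rotation vector about the tool's x, y, z in rad, a list of three; "grip": the opening, from 0 (shut) to 1 (fully open). A call has 1 to 10 rows; each row shifts and turns the commanded pose from where the row before left it, along the tool's axes as they then stand; what a row does not reach is not made up. A row lasts 1/12 s, in which the tool goes at most 41.7 mm and 7.16 degrees, less where a joint would pass 70% of its speed; a pose out of reach is approached as far as the arm can. A call is refused whole if a number of a shift passes 0.0417 or a number of a turn 0.125, either way. A call with a gripper value outside its range is refused whole. The fingers move at their own pace and stop on an object; "grip_force" is the grip in N (left out, the last holds). Time passes only in rows, so rows that do not move let the fingers close. It gives the time, the measured TCP pose, the force and the opening at its end, in the units of the state.
- bot.read_state(): the state, without advancing time (a new reading comes with each control period).
- imaging.read_camera(name): name is "scene" or "top" or "wrist"; returns the picture (420x560x3 uint8, red, green, blue); there is no depth.
- imaging.camera_params(name): a dict with "intrinsics" (3x3 intrinsics, pixels), "dist" ([k1, k2, p1, p2, k3] as OpenCV has them; the pictures are not rectified), "world_to_cam" (4x4, takes a point from world to camera coordinates). Camera axes: x right, y down, z forward; pixel columns grow to the right and rows downward; lengths in m; the calibration is good to about 2 mm. A picture is of the moment at which its call begins: read the wrist's pose just before it. camera_params takes no time and is no camera call; for the wrist camera it gives the pose at the moment of the call.
- bot.finish_job(): hands the job in, once; it reports no verdict.
The state is a dict: "time_s": time; "qpos": joint angles; "joint_velocities": joint speeds; "joint_efforts": joint torques, N m; "tool_pos": TCP position; "eef_rot": TCP orientation; "force": force on the tool from outside, world axes, zero at the start; "moment": the same for the moment, N m; "grip_width": finger opening in m.
Only numpy, scipy, OpenCV 4.12 (cv2) and the standard library are available. Lean on these libraries where they do the work, as an engineer would, in place of code of your own. Each camera call takes 0.05 s, during which the arm holds its last target. There are 200 camera calls.

TASK

The snap-fit lid lies on the round food tub, but parts of its rim are still standing up. Press round the rim from above with the fingertips, firmly but not brutally, section by section, until all six sections have clicked down shut. Leave the tub standing where it is: do not lift, tip or shove it, and do not disturb the jar, the mug or the spatula.

Things in the scene. Friction and masses are not known exactly. Their poses are not given: they have to be found in the camera images.
- tub: Round white plastic food tub, 112 mm tall without the lid, 168 mm across at the foot, 194 mm at the top, about 0.9 kg with contents, standing loose on the counter. Origin: centre of its underside; z up. A thin wire carrying handle hangs round its side at its -x side, below the rim.
- lid_top (a point): Centre of the top of the tub's pale grey snap-fit lid (198 mm across), 116 mm above the tub's underside. The lid is already laid on, centred: a fixed six-sided middle panel and round it six rim sections of 60 degrees each, parted by radial slits. Some sections may be shut already; the rest stand up at a slant.
- rim1 (a joint): Rim section 1 of the lid: angle (rad) pressed down about its straight crease, 60 mm from the tub's axis. About 0.03 = loose, its outer edge 9 mm too high; 0.26 = clicked shut, level, a hard stop. It snaps: past half-way it springs shut by itself, before half-way it springs back up. Pressing a shut section does no harm.
- rim1_press (a point): Where to press section 1: middle of its raised edge (flat top 11 mm wide, 95 mm long round the rim), on the top face, 91.5 mm from the tub's axis at 0 degrees about the tub's z from its x. 119 mm above the tub's underside when shut, 126 mm when loose. Pressed here it takes about 8 N at most, in the first 2 mm of 7; elsewhere more. x axis: outward; z: out of the top face.
- rim2 (a joint): Rim section 2 of the lid: angle (rad) pressed down about its straight crease, 60 mm from the tub's axis. About 0.03 = loose, its outer edge 9 mm too high; 0.26 = clicked shut, level, a hard stop. It snaps: past half-way it springs shut by itself, before half-way it springs back up. Pressing a shut section does no harm.
- rim2_press (a point): Where to press section 2: middle of its raised edge (flat top 11 mm wide, 95 mm long round the rim), on the top face, 91.5 mm from the tub's axis at 60 degrees about the tub's z from its x. 119 mm above the tub's underside when shut, 126 mm when loose. Pressed here it takes about 8 N at most, in the first 2 mm of 7; elsewhere more. x axis: outward; z: out of the top face.
- rim3 (a joint): Rim section 3 of the lid: angle (rad) pressed down about its straight crease, 60 mm from the tub's axis. About 0.03 = loose, its outer edge 9 mm too high; 0.26 = clicked shut, level, a hard stop. It snaps: past half-way it springs shut by itself, before half-way it springs back up. Pressing a shut section does no harm.
- rim3_press (a point): Where to press section 3: middle of its raised edge (flat top 11 mm wide, 95 mm long round the rim), on the top face, 91.5 mm from the tub's axis at 120 degrees about the tub's z from its x. 119 mm above the tub's underside when shut, 126 mm when loose. Pressed here it takes about 8 N at most, in the first 2 mm of 7; elsewhere more. x axis: outward; z: out of the top face.
- rim4 (a joint): Rim section 4 of the lid: angle (rad) pressed down about its straight crease, 60 mm from the tub's axis. About 0.03 = loose, its outer edge 9 mm too high; 0.26 = clicked shut, level, a hard stop. It snaps: past half-way it springs shut by itself, before half-way it springs back up. Pressing a shut section does no harm.
- rim4_press (a point): Where to press section 4: middle of its raised edge (flat top 11 mm wide, 95 mm long round the rim), on the top face, 91.5 mm from the tub's axis at 180 degrees about the tub's z from its x. 119 mm above the tub's underside when shut, 126 mm when loose. Pressed here it takes about 8 N at most, in the first 2 mm of 7; elsewhere more. x axis: outward; z: out of the top face.
- rim5 (a joint): Rim section 5 of the lid: angle (rad) pressed down about its straight crease, 60 mm from the tub's axis. About 0.03 = loose, its outer edge 9 mm too high; 0.26 = clicked shut, level, a hard stop. It snaps: past half-way it springs shut by itself, before half-way it springs back up. Pressing a shut section does no harm.
- rim5_press (a point): Where to press section 5: middle of its raised edge (flat top 11 mm wide, 95 mm long round the rim), on the top face, 91.5 mm from the tub's axis at 240 degrees about the tub's z from its x. 119 mm above the tub's underside when shut, 126 mm when loose. Pressed here it takes about 8 N at most, in the first 2 mm of 7; elsewhere more. x axis: outward; z: out of the top face.
- rim6 (a joint): Rim section 6 of the lid: angle (rad) pressed down about its straight crease, 60 mm from the tub's axis. About 0.03 = loose, its outer edge 9 mm too high; 0.26 = clicked shut, level, a hard stop. It snaps: past half-way it springs shut by itself, before half-way it springs back up. Pressing a shut section does no harm.
- rim6_press (a point): Where to press section 6: middle of its raised edge (flat top 11 mm wide, 95 mm long round the rim), on the top face, 91.5 mm from the tub's axis at 300 degrees about the tub's z from its x. 119 mm above the tub's underside when shut, 126 mm when loose. Pressed here it takes about 8 N at most, in the first 2 mm of 7; elsewhere more. x axis: outward; z: out of the top face.
- jar: Bystander: glass jar with a steel lid, 72 mm across, 95 mm tall, loose. Origin: centre of its underside.
- mug: Bystander: white mug, 80 mm across, 88 mm tall, loose, handle at its +y side. Origin: centre of its underside.
- spatula: Bystander: black kitchen spatula, 280 mm long, blade 65 mm wide, up to 20 mm high, lying flat beyond the tub, loose, along its own x axis (blade at +x). Origin: underside, near its middle.

How it is judged:
By the outcome, as a careful person would: the job done as asked, in the order asked, and still so for the second after the job is handed in, with the robot touching nothing.
It also fails if it takes over 51 s, if anything falls off the work surface, if the arm or the gripper's body presses on something with over 40 N, if the wrist force passes 120 N, or if a joint passes its speed limit or range.

## Working session

There is one attempt and no reset: what is moved stays moved. The work goes in short steps, Python scripts to look and compute and a tool call to move; the robot and the scene stay as the last step left them, time stands still between calls to the robot, and variables do not carry over. Pictures are saved under pics/ and viewed, about 8 in all and at most 12, crops included, and the job is handed in when it is done.

Besides the shell and the picture viewer there is one more tool, called after ">>>" in YAML: its name, and indented under it one key for each argument. step_arm: Moves the arm, as the interface text tells. Its arguments: {"type":"object","properties":{"motion":{"type":"array"},"grip_force":{"type":"number"}},"required":["motion"]}

```bash
mkdir -p pics
python3 - <<'E'
from plant import bot, imaging
import cv2,numpy as np
s=bot.read_state();print({k:np.round(v,4) for k,v in s.items()})
for n in("scene","top"):
    p=imaging.camera_params(n);print(n,p)
    cv2.imwrite(f"pics/{n}0.png",imaging.read_camera(n)[:,:,::-1])
E
```

```text
{'time_s': np.float64(0.0), 'qpos': array([ 1.2433,  0.309 ,  1.6352,  0.    ,  1.1997, -0.0697]), 'joint_velocities': array([ 0.0022,  0.0005,  0.0007, -0.0008,  0.0004,  0.0008]), 'joint_efforts': array([ 8.00000e-04, -4.15249e+01, -2.76667e+01,  1.00000e-04,
        1.02000e-02, -0.00000e+00]), 'tool_pos': array([0.1591, 0.6035, 0.2057]), 'eef_rot': array([-0.7005,  0.702 , -0.0911,  0.0907]), 'force': array([-0.6985,  0.0525,  0.2731]), 'moment': array([-0.0892, -0.027 , -0.0868]), 'grip_width': np.float64(0.0855)}
scene {'intrinsics': array([[401.69736503,   0.        , 286.7476186 ],
       [  0.        , 401.69736503, 206.25217215],
       [  0.        ,   0.        ,   1.        ]]), 'dist': array([0.02403897, 0.        , 0.        , 0.        , 0.        ]), 'world_to_cam': array([[-0.80987059,  0.58645223, -0.01354337,  0.44978208],
       [ 0.35134936,  0.46645468, -0.81177193, -0.14836239],
       [-0.46974809, -0.66218866, -0.58381754,  1.28463709],
       [ 0.        ,  0.        ,  0.        ,  1.        ]])}
top {'intrinsics': array([[453.48812759,   0.        , 281.74057914],
       [  0.        , 453.48812759, 214.58469831],
       [  0.        ,   0.        ,   1.        ]]), 'dist': array([-0.00907405,  0.        ,  0.        ,  0.        ,  0.        ]), 'world_to_cam': array([[ 0.01789148, -0.99969358,  0.01710646,  0.05375323],
       [-0.99912288, -0.01852389, -0.03755453,  0.59485433],
       [ 0.0378599 , -0.01641955, -0.99914815,  1.07461713],
       [ 0.        ,  0.        ,  0.        ,  1.        ]])}
```

View pics/top0.png

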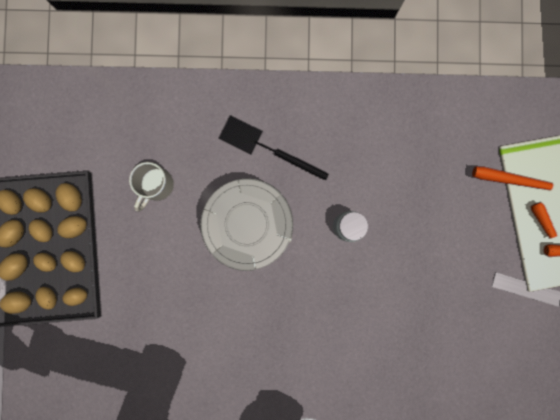

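View pics/scene0.png

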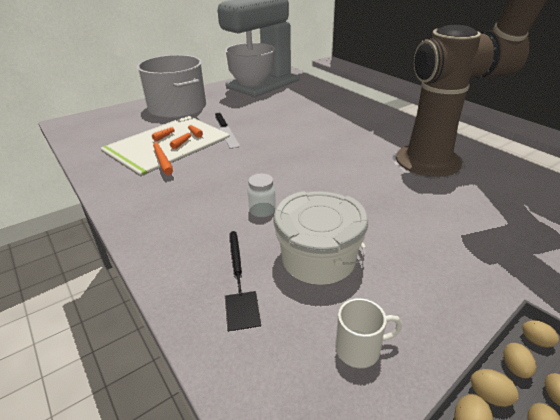

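The top view shows the tub at about (247,224) with a lid radius of about 46 px, the mug at (150,182), the jar at (352,226) and the spatula beyond the tub. In the scene view the tub is at (320,235) and the wire handle is at its right (362,250). I'll zoom in on both.

Run:
```python
import cv2,numpy as np
a=cv2.imread("pics/top0.png")[170:278,192:302]; b=cv2.imread("pics/scene0.png")[180:285,265:375]
f=lambda i:cv2.createCLAHE(3,(2,2)).apply(cv2.cvtColor(cv2.resize(i,(400,400),interpolation=cv2.INTER_CUBIC),cv2.COLOR_BGR2GRAY))
cv2.imwrite("pics/crop0.png",np.hstack([f(a),f(b)]))
```

```text
(no output)
```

View pics/crop0.png

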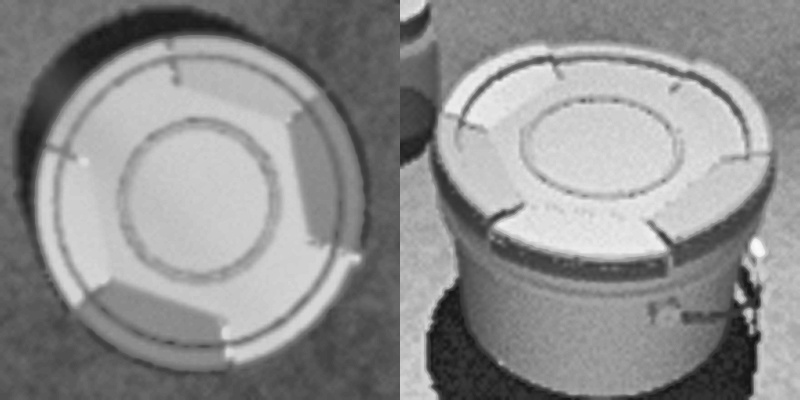

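```bash
cat > h.py <<'E'
import cv2,numpy as np
from scipy.optimize import least_squares
from scipy.spatial.transform import Rotation as R
from plant import bot,imaging
def ray2plane(n,px,z):
    p=imaging.camera_params(n);u=cv2.undistortPoints(np.float64(px).reshape(-1,1,2),p["intrinsics"],p["dist"])[:,0]
    T=p["world_to_cam"];Rw=T[:3,:3].T;c=-Rw@T[:3,3];d=np.c_[u,np.ones(len(u))]@Rw.T
    return c+d*((z-c[2])/d[:,2])[:,None]
def fit(P):  # hexagon corners r=69.3mm at 30+60k
    P=P[:,:2];a=np.pi/3
    def f(v):
        d=P-v[:2];t=np.arctan2(d[:,1],d[:,0])
        k=np.round((t-v[2]-a/2)/a);m=v[2]+a/2+k*a
        return (d-.0693*np.c_[np.cos(m),np.sin(m)]).ravel()
    return min((least_squares(f,[*P.mean(0),t]) for t in np.linspace(0,.9,4)),key=lambda r:r.cost)
E
python3 - <<'E'
from h import *
c=np.array([(178,78),(85,160),(110,280),(228,322),(312,240),(292,120)])
r=fit(ray2plane("top",np.c_[c[:,0]*110/400+192,c[:,1]*108/400+170],.116));print("top",np.round(r.x,4),np.degrees(r.x[2]),np.round(r.fun*1e3,1))
s=np.array([(560,75),(675,88),(722,160),(650,220),(522,205),(486,128)])
r=fit(ray2plane("scene",np.c_[(s[:,0]-400)*110/400+265,s[:,1]*105/400+180],.116));print("scene",np.round(r.x,4),np.degrees(r.x[2]),np.round(r.fun*1e3,1))
for n,px,z in(("jar",(353,226),.095),("mug",(149,178),.088),("spat blade",(240,135),0),("handle",(326,177),0)):print(n,ray2plane("top",[px],z).round(3))
# lid outline circle: extremes in the crop
o=np.array([(38,200),(364,200),(200,37),(200,370)]);P=ray2plane("top",np.c_[o[:,0]*110/400+192,o[:,1]*108/400+170],.119);print(P.round(4))
q=bot.read_state()["eef_rot"];print(R.from_quat(np.r_[q[1:],q[0]]).as_matrix().round(3))
E
```

```text
top [0.5682 0.1403 0.738 ] 42.28544429462387 [ 3.1  0.3  0.8  3.1 -0.9  1.5 -2.9 -2.7 -1.1 -0.3  1.  -1.9]
scene [0.5685 0.1436 0.7251] 41.54308313737882 [-0.1 -1.5 -2.1 -0.5  0.6  1.  -0.5  0.7  2.2  0.8 -0.1 -0.6]
jar [[ 0.568 -0.092  0.095]]
mug [[0.667 0.362 0.088]]
spat blade [[0.786 0.169 0.   ]]
handle [[ 0.688 -0.041  0.   ]]
[[0.5663 0.2362 0.119 ]
 [0.5698 0.0437 0.119 ]
 [0.663  0.1427 0.119 ]
 [0.4697 0.1387 0.119 ]]
[[ 0.967 -0.001  0.255]
 [-0.255 -0.002  0.967]
 [-0.    -1.    -0.002]]
```

The two views agree: tub centre is about (0.568, 0.141), and the section middles are at 42° + 60°k. The tones suggest the 42° and 222° sections are already shut. I'll move over the 102° section with the fingers shut.

>>> step_arm:
  motion:
    - {"xyz":[0.0236,0,-0.013],"twist":[0,0,0],"grip":0}
    - {"xyz":[0.0236,0,-0.013],"twist":[0,0,0],"grip":0}
    - {"xyz":[0.0236,0,-0.013],"twist":[0,0,0],"grip":0}
    - {"xyz":[0.0236,0,-0.013],"twist":[0,0,0],"grip":0}
    - {"xyz":[0.0236,0,-0.013],"twist":[0,0,0],"grip":0}
    - {"xyz":[0.0236,0,-0.013],"twist":[0,0,0],"grip":0}
    - {"xyz":[0.0236,0,-0.013],"twist":[0,0,0],"grip":0}
    - {"xyz":[0.0236,0,-0.013],"twist":[0,0,0],"grip":0}
    - {"xyz":[0.0236,0,-0.013],"twist":[0,0,0],"grip":0}
    - {"xyz":[0.0236,0,-0.013],"twist":[0,0,0],"grip":0}
  grip_force: 20

```text
time_s: 0.93
tool_pos: [0.3549, 0.4171, 0.2064]
eef_rot: [-0.701, 0.702, -0.091, 0.091]
force: [0.0, -0.1, -0.3]
grip_width: 0.0001
```

>>> step_arm:
  motion:
    - {"xyz":[0.0236,0,-0.013],"twist":[0,0,0],"grip":0}
    - {"xyz":[0.0236,0,-0.013],"twist":[0,0,0],"grip":0}
    - {"xyz":[0.0236,0,-0.013],"twist":[0,0,0],"grip":0}
    - {"xyz":[0.0236,0,-0.013],"twist":[0,0,0],"grip":0}
    - {"xyz":[0.0236,0,-0.013],"twist":[0,0,0],"grip":0}
    - {"xyz":[0.0236,0,-0.013],"twist":[0,0,0],"grip":0}
    - {"xyz":[0.0236,0,-0.013],"twist":[0,0,0],"grip":0}
    - {"xyz":[0.0236,0,-0.013],"twist":[0,0,0],"grip":0}
    - {"xyz":[0.0236,0,-0.013],"twist":[0,0,0],"grip":0}
    - {"xyz":[0.0236,0,-0.013],"twist":[0,0,0],"grip":0}

```text
time_s: 1.77
tool_pos: [0.5498, 0.2314, 0.2063]
eef_rot: [-0.701, 0.701, -0.091, 0.091]
force: [0.5, -0.1, 0.7]
grip_width: -0.0
```

>>> step_arm:
  motion:
    - {"xyz":[0,0,0],"twist":[0,0,0],"grip":0}
    - {"xyz":[0,0,0],"twist":[0,0,0],"grip":0}

```text
time_s: 1.93
tool_pos: [0.5498, 0.2315, 0.2062]
eef_rot: [-0.701, 0.701, -0.092, 0.091]
force: [0.4, 0.8, 0.5]
grip_width: -0.0
```

>>> step_arm:
  motion:
    - {"xyz":[0,0.015,0],"twist":[0,0,0],"grip":0}
    - {"xyz":[0,0.02,0],"twist":[0,0,0],"grip":0}
    - {"xyz":[0,0.017,0],"twist":[0,0,0],"grip":0}
    - {"xyz":[0,0.008,0],"twist":[0,0,0],"grip":0}
    - {"xyz":[0,0.002,0],"twist":[0,0,0],"grip":0}
    - {"xyz":[0,0,0],"twist":[0,0,0],"grip":0}

```text
time_s: 2.43
tool_pos: [0.5484, 0.2331, 0.1442]
eef_rot: [-0.701, 0.701, -0.091, 0.09]
force: [-0.2, 0.2, 0.4]
grip_width: 0.0
```

Run:
```python
from h import *
w=imaging.read_camera("scene");v=imaging.read_camera("wrist")
cv2.imwrite("pics/p1.png",np.hstack([cv2.resize(w[150:310,240:400,::-1],(420,420)),cv2.resize(v[:,:,::-1],(380,285))if 0 else cv2.resize(v[:,:,::-1],(380,420))]))
```

```text
(no output)
```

View pics/p1.png

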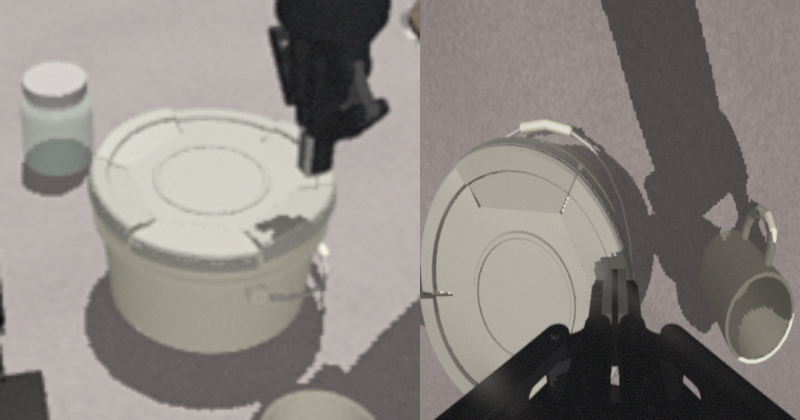

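The fingertip (at (318,170) in the left half) stands above the outer edge of the 102° section, and the handle and mug are clear. I'll press in small steps.

>>> step_arm:
  motion:
    - {"xyz":[0,0.003,-0.0015],"twist":[0,0,0],"grip":0}
    - {"xyz":[0,0.002,0],"twist":[0,0,0],"grip":0}
    - {"xyz":[0,0.002,0],"twist":[0,0,0],"grip":0}
    - {"xyz":[0,0.001,0],"twist":[0,0,0],"grip":0}
    - {"xyz":[0,0.001,0],"twist":[0,0,0],"grip":0}
    - {"xyz":[0,0,0],"twist":[0,0,0],"grip":0}

```text
time_s: 3.03
tool_pos: [0.549, 0.231, 0.1356]
eef_rot: [-0.701, 0.701, -0.091, 0.091]
force: [0.9, -0.9, -0.0]
grip_width: 0.0
```

>>> step_arm:
  motion:
    - {"xyz":[0,0.001,0],"twist":[0,0,0],"grip":0}
    - {"xyz":[0,0.001,0],"twist":[0,0,0],"grip":0}

```text
time_s: 3.2
tool_pos: [0.5492, 0.2312, 0.1339]
eef_rot: [0.701, -0.701, 0.091, -0.091]
force: [0.1, -0.7, -1.0]
grip_width: 0.0001
```

>>> step_arm:
  motion:
    - {"xyz":[0,0.001,0],"twist":[0,0,0],"grip":0}
    - {"xyz":[0,0.001,0],"twist":[0,0,0],"grip":0}

```text
time_s: 3.37
tool_pos: [0.5491, 0.2311, 0.1318]
eef_rot: [-0.701, 0.701, -0.091, 0.091]
force: [0.1, 0.4, 0.6]
grip_width: -0.0001
```

>>> step_arm:
  motion:
    - {"xyz":[0,0.001,0],"twist":[0,0,0],"grip":0}
    - {"xyz":[0,0.001,0],"twist":[0,0,0],"grip":0}

```text
time_s: 3.53
tool_pos: [0.5491, 0.2311, 0.1297]
eef_rot: [-0.701, 0.701, -0.091, 0.091]
force: [-1.1, 0.3, 0.8]
grip_width: -0.0002
```

>>> step_arm:
  motion:
    - {"xyz":[0,0.001,0],"twist":[0,0,0],"grip":0}
    - {"xyz":[0,0,0],"twist":[0,0,0],"grip":0}

```text
time_s: 3.7
tool_pos: [0.5489, 0.2311, 0.1286]
eef_rot: [-0.701, 0.701, -0.091, 0.091]
force: [-0.9, -0.2, -0.3]
grip_width: 0.0002
```

>>> step_arm:
  motion:
    - {"xyz":[0,0.001,0],"twist":[0,0,0],"grip":0}
    - {"xyz":[0,0,0],"twist":[0,0,0],"grip":0}

```text
time_s: 3.87
tool_pos: [0.5491, 0.2311, 0.1277]
eef_rot: [-0.701, 0.701, -0.091, 0.091]
force: [0.3, -0.4, -0.6]
grip_width: -0.0001
```

>>> step_arm:
  motion:
    - {"xyz":[0,0.001,0],"twist":[0,0,0],"grip":0}
    - {"xyz":[0,0,0],"twist":[0,0,0],"grip":0}

```text
time_s: 4.03
tool_pos: [0.549, 0.2311, 0.1267]
eef_rot: [-0.701, 0.701, -0.091, 0.091]
force: [0.4, -0.7, 0.4]
grip_width: -0.0001
```

Run:
```python
from h import *
w=imaging.read_camera("scene")[180:260,270:375,::-1];v=imaging.read_camera("wrist")[150:420,150:450,::-1]
cv2.imwrite("pics/p2.png",np.hstack([cv2.resize(w,(420,320),interpolation=cv2.INTER_CUBIC),cv2.resize(v,(360,320))]))
```

```text
(no output)
```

View pics/p2.png

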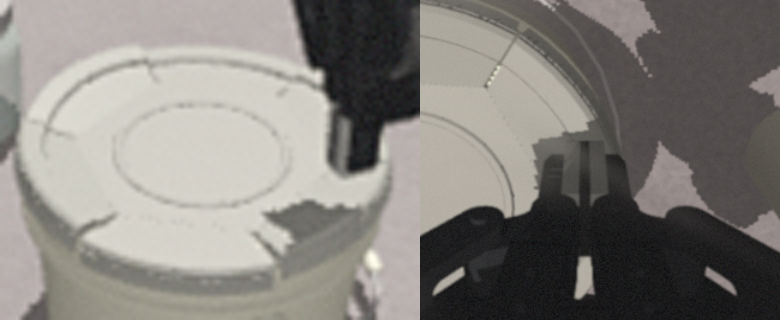

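Run:
```python
from h import *
p=imaging.camera_params("scene");T=p["world_to_cam"]
def pr(P):return cv2.projectPoints(np.float64(P).reshape(-1,1,3),cv2.Rodrigues(T[:3,:3])[0],T[:3,3],p["intrinsics"],p["dist"])[0][:,0]
g=lambda P:((pr(P)-[270,180])*4).round()
print("tip",g([(.549,.231,.1157),(.549,.231,.14)]))
c=np.array([.568,.141,0])
for a in range(42,402,60):
    t=np.radians(a);d=np.array([np.cos(t),np.sin(t),0]);print(a,g([c+.0915*d+[0,0,.119],c+.0915*d+[0,0,.126]]).ravel())
for a in range(72,432,60):
    t=np.radians(a);d=np.array([np.cos(t),np.sin(t),0]);print("slit",a,g([c+.0693*d+[0,0,.116],c+.099*d+[0,0,.119]]).ravel())
```

```text
tip [[344. 221.]
 [349. 183.]]
42 [173. 255. 174. 244.]
102 [344. 216. 346. 205.]
162 [356. 110. 358. 100.]
222 [223.  49. 224.  39.]
282 [72. 79. 72. 69.]
342 [ 36. 178.  35. 167.]
slit 72 [252. 227. 276. 260.]
slit 132 [331. 163. 389. 165.]
slit 192 [277.  91. 308.  64.]
slit 252 [155.  78. 137.  46.]
slit 312 [ 73. 133.  19. 122.]
slit 372 [115. 210.  76. 234.]
```

Run:
```python
from h import *
s=bot.read_state();q=s["eef_rot"];M=R.from_quat(np.r_[q[1:],q[0]]).as_matrix();t=s["tool_pos"]
def pr(n,P):
    p=imaging.camera_params(n);T=p["world_to_cam"];return cv2.projectPoints(np.float64(P).reshape(-1,1,3),cv2.Rodrigues(T[:3,:3])[0],T[:3,3],p["intrinsics"],p["dist"])[0][:,0]
P=[t+M@[0,d,0] for d in(.011,0,-.02,-.04)]
for n in("wrist","top","scene"):print(n,pr(n,P).round(0).tolist())
T=imaging.camera_params("wrist")["world_to_cam"];print("wristcam",-T[:3,:3].T@T[:3,3],T[2,:3])
c=np.array([.568,.141,.119]);H=[c+.0915*np.array([np.cos(a),np.sin(a),0]) for a in np.radians(np.arange(0,360,10))]
w=imaging.read_camera("wrist")[:,:,::-1].copy();v=imaging.read_camera("top")[:,:,::-1].copy()
for im,n in((w,"wrist"),(v,"top")):
    for x,y in pr(n,H):cv2.circle(im,(int(x),int(y)),0 if n=="top" else 1,(0,0,255),-1)
    for x,y in pr(n,P[:2]):cv2.circle(im,(int(x),int(y)),0 if n=="top" else 2,(0,255,0),-1)
cv2.imwrite("pics/p3.png",np.hstack([cv2.resize(w,(400,400)),cv2.resize(v[150:290,180:320],(400,400),interpolation=0)]))
```

```text
wrist [[287.0, 254.0], [286.0, 263.0], [286.0, 282.0], [286.0, 307.0]]
top [[205.0, 232.0], [204.0, 232.0], [203.0, 232.0], [201.0, 232.0]]
scene [[356.0, 235.0], [357.0, 231.0], [357.0, 223.0], [358.0, 215.0]]
wristcam [0.47260271 0.25151224 0.29338599] [ 0.29843062 -0.07880061 -0.95117277]
```

View pics/p3.png

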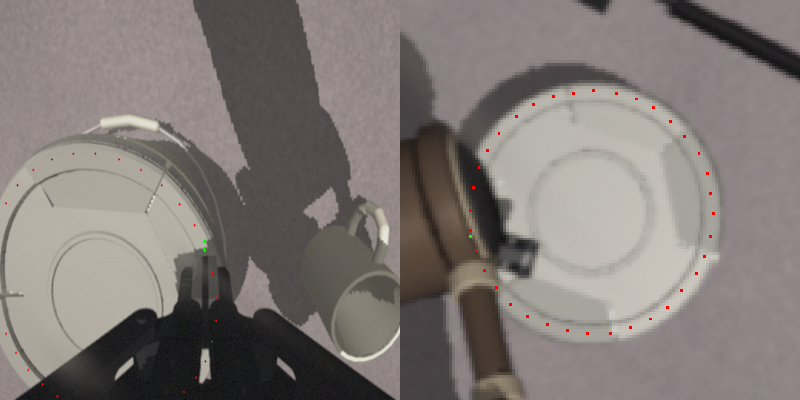

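The overlay agrees with the tub pose, but the visible fingertips end about 10–25 mm short of the stated 11 mm. That fits the missing contact. I'll keep going down and watch the force.

>>> step_arm:
  motion:
    - {"xyz":[0,0.001,0],"twist":[0,0,0],"grip":0}
    - {"xyz":[0,0.001,0],"twist":[0,0,0],"grip":0}

```text
time_s: 4.4
tool_pos: [0.5492, 0.2312, 0.1249]
eef_rot: [0.701, -0.701, 0.091, -0.091]
force: [1.2, -0.5, 0.1]
grip_width: -0.0003
```

>>> step_arm:
  motion:
    - {"xyz":[0,0.001,0],"twist":[0,0,0],"grip":0}
    - {"xyz":[0,0.001,0],"twist":[0,0,0],"grip":0}

```text
time_s: 4.57
tool_pos: [0.5491, 0.2311, 0.1228]
eef_rot: [-0.701, 0.701, -0.091, 0.091]
force: [-1.2, 0.1, 0.5]
grip_width: 0.0002
```

>>> step_arm:
  motion:
    - {"xyz":[0,0.001,0],"twist":[0,0,0],"grip":0}
    - {"xyz":[0,0.001,0],"twist":[0,0,0],"grip":0}

```text
time_s: 4.73
tool_pos: [0.5491, 0.2311, 0.1207]
eef_rot: [-0.701, 0.701, -0.091, 0.091]
force: [-0.6, 0.3, -0.3]
grip_width: -0.0001
```

>>> step_arm:
  motion:
    - {"xyz":[0,0.001,0],"twist":[0,0,0],"grip":0}
    - {"xyz":[0,0.001,0],"twist":[0,0,0],"grip":0}

```text
time_s: 4.9
tool_pos: [0.5491, 0.2311, 0.1187]
eef_rot: [-0.701, 0.701, -0.091, 0.091]
force: [-0.6, -0.1, 0.9]
grip_width: 0.0001
```

>>> step_arm:
  motion:
    - {"xyz":[0,0.001,0],"twist":[0,0,0],"grip":0}
    - {"xyz":[0,0.001,0],"twist":[0,0,0],"grip":0}

```text
time_s: 5.07
tool_pos: [0.5491, 0.2312, 0.1168]
eef_rot: [-0.701, 0.701, -0.091, 0.091]
force: [-0.0, -0.3, 0.8]
grip_width: -0.0001
```

>>> step_arm:
  motion:
    - {"xyz":[0,0.001,0],"twist":[0,0,0],"grip":0}
    - {"xyz":[0,0.001,0],"twist":[0,0,0],"grip":0}

```text
time_s: 5.23
tool_pos: [0.5491, 0.2312, 0.1148]
eef_rot: [0.701, -0.701, 0.091, -0.091]
force: [-0.4, -0.5, -0.3]
grip_width: -0.0003
```

Run:
```python
from h import *
w=imaging.read_camera("scene")[180:260,270:375,::-1];v=imaging.read_camera("wrist")[200:340,200:380,::-1]
cv2.imwrite("pics/p4.png",np.hstack([cv2.resize(w,(420,320),interpolation=cv2.INTER_CUBIC),cv2.resize(v,(380,320))]))
```

```text
(no output)
```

View pics/p4.png

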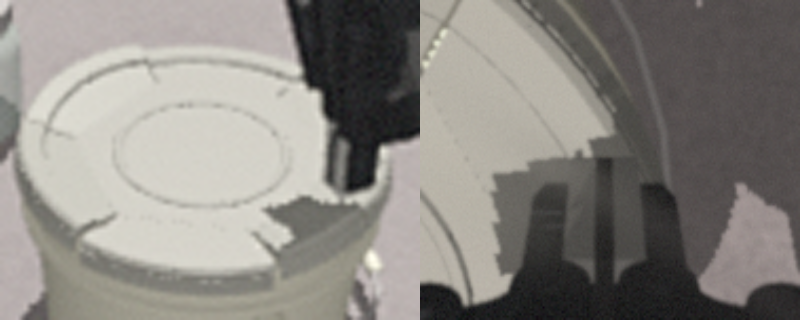

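The tip has gone down in the picture (left half, (350,195)) with the rim target at about (344,212), so some 5–10 mm remain.

>>> step_arm:
  motion:
    - {"xyz":[0,0.001,0],"twist":[0,0,0],"grip":0}
    - {"xyz":[0,0.001,0],"twist":[0,0,0],"grip":0}

```text
time_s: 5.5
tool_pos: [0.5492, 0.2312, 0.1129]
eef_rot: [0.701, -0.701, 0.091, -0.091]
force: [-0.5, 0.1, 0.6]
grip_width: 0.0002
```

>>> step_arm:
  motion:
    - {"xyz":[0,0.001,0],"twist":[0,0,0],"grip":0}
    - {"xyz":[0,0.001,0],"twist":[0,0,0],"grip":0}

```text
time_s: 5.67
tool_pos: [0.5491, 0.2312, 0.1108]
eef_rot: [0.701, -0.701, 0.091, -0.091]
force: [0.2, 0.0, 0.8]
grip_width: -0.0
```

>>> step_arm:
  motion:
    - {"xyz":[0,0.001,0],"twist":[0,0,0],"grip":0}
    - {"xyz":[0,0.001,0],"twist":[0,0,0],"grip":0}

```text
time_s: 5.83
tool_pos: [0.5491, 0.2311, 0.1087]
eef_rot: [-0.701, 0.701, -0.091, 0.091]
force: [0.1, -0.3, 0.1]
grip_width: 0.0002
```

>>> step_arm:
  motion:
    - {"xyz":[0,0.001,0],"twist":[0,0,0],"grip":0}
    - {"xyz":[0,0.001,0],"twist":[0,0,0],"grip":0}

```text
time_s: 6.0
tool_pos: [0.5491, 0.2312, 0.1068]
eef_rot: [-0.701, 0.701, -0.091, 0.091]
force: [0.0, -0.9, -0.2]
grip_width: -0.0001
```

>>> step_arm:
  motion:
    - {"xyz":[0,0.001,0],"twist":[0,0,0],"grip":0}
    - {"xyz":[0,0.001,0],"twist":[0,0,0],"grip":0}

```text
time_s: 6.17
tool_pos: [0.5491, 0.2312, 0.1048]
eef_rot: [-0.701, 0.701, -0.091, 0.091]
force: [0.2, 1.1, -0.1]
grip_width: -0.0001
```

>>> step_arm:
  motion:
    - {"xyz":[0,0.001,0],"twist":[0,0,0],"grip":0}
    - {"xyz":[0,0.001,0],"twist":[0,0,0],"grip":0}

```text
time_s: 6.33
tool_pos: [0.5491, 0.2312, 0.1028]
eef_rot: [0.701, -0.701, 0.091, -0.091]
force: [-0.8, 0.4, 0.4]
grip_width: 0.0002
```

>>> step_arm:
  motion:
    - {"xyz":[0,0.001,0],"twist":[0,0,0],"grip":0}
    - {"xyz":[0,0.001,0],"twist":[0,0,0],"grip":0}

```text
time_s: 6.5
tool_pos: [0.5492, 0.2316, 0.1016]
eef_rot: [0.702, -0.701, 0.091, -0.091]
force: [-2.1, 1.4, 6.9]
grip_width: 0.0001
```

>>> step_arm:
  motion:
    - {"xyz":[0,0.001,0],"twist":[0,0,0],"grip":0}
    - {"xyz":[0,0.001,0],"twist":[0,0,0],"grip":0}

```text
time_s: 6.67
tool_pos: [0.5491, 0.2321, 0.1002]
eef_rot: [0.702, -0.701, 0.091, -0.091]
force: [-2.6, 2.5, 6.3]
grip_width: 0.0003
```

Contact came at TCP z ≈ 0.102, with 7 N. I'll press on to the stop.

>>> step_arm:
  motion:
    - {"xyz":[0,0.001,0],"twist":[0,0,0],"grip":0}
    - {"xyz":[0,0.001,0],"twist":[0,0,0],"grip":0}

```text
time_s: 6.83
tool_pos: [0.5494, 0.2313, 0.0972]
eef_rot: [0.701, -0.701, 0.09, -0.091]
force: [-0.3, -0.2, -0.5]
grip_width: 0.0005
```

>>> step_arm:
  motion:
    - {"xyz":[0,0.001,0],"twist":[0,0,0],"grip":0}
    - {"xyz":[0,0.001,0],"twist":[0,0,0],"grip":0}

```text
time_s: 7.0
tool_pos: [0.549, 0.2309, 0.0945]
eef_rot: [-0.701, 0.701, -0.091, 0.091]
force: [-0.6, -0.4, 7.6]
grip_width: -0.0
```

>>> step_arm:
  motion:
    - {"xyz":[0,0.001,0],"twist":[0,0,0],"grip":0}
    - {"xyz":[0,0.001,0],"twist":[0,0,0],"grip":0}

```text
time_s: 7.17
tool_pos: [0.5491, 0.231, 0.0943]
eef_rot: [-0.701, 0.701, -0.091, 0.091]
force: [-5.1, -1.3, 13.8]
grip_width: -0.0002
```

It clicked shut: the force dropped to about 0 and then met the hard stop at TCP z ≈ 0.0945. Next is the 162° section.

>>> step_arm:
  motion:
    - {"xyz":[0,-0.01,0],"twist":[0,0,0],"grip":0}
    - {"xyz":[0,-0.01,0],"twist":[0,0,0],"grip":0}
    - {"xyz":[-0.0126,0,-0.0193],"twist":[0,0,0],"grip":0}
    - {"xyz":[-0.0126,0,-0.0193],"twist":[0,0,0],"grip":0}
    - {"xyz":[-0.0126,0,-0.0193],"twist":[0,0,0],"grip":0}
    - {"xyz":[-0.0127,0,-0.0192],"twist":[0,0,0],"grip":0}
    - {"xyz":[0,0,0],"twist":[0,0,0],"grip":0}

```text
time_s: 7.75
tool_pos: [0.4765, 0.1671, 0.1122]
eef_rot: [-0.7, 0.702, -0.093, 0.09]
force: [-0.4, -0.5, -0.3]
grip_width: 0.0001
```

>>> step_arm:
  motion:
    - {"xyz":[0,0.004,0],"twist":[0,0,0],"grip":0}
    - {"xyz":[0,0.004,0],"twist":[0,0,0],"grip":0}
    - {"xyz":[0,0.002,0],"twist":[0,0,0],"grip":0}
    - {"xyz":[0,0.0015,0],"twist":[0,0,0],"grip":0}
    - {"xyz":[0,0.0015,0],"twist":[0,0,0],"grip":0}

```text
time_s: 8.17
tool_pos: [0.481, 0.1702, 0.1005]
eef_rot: [0.701, -0.701, 0.091, -0.09]
force: [-4.1, 0.5, 7.5]
grip_width: 0.0002
```

>>> step_arm:
  motion:
    - {"xyz":[0,0.0015,0],"twist":[0,0,0],"grip":0}
    - {"xyz":[0,0.0015,0],"twist":[0,0,0],"grip":0}
    - {"xyz":[0,0.0015,0],"twist":[0,0,0],"grip":0}
    - {"xyz":[0,0.0015,0],"twist":[0,0,0],"grip":0}
    - {"xyz":[0,0.001,0],"twist":[0,0,0],"grip":0}
    - {"xyz":[0,0,0],"twist":[0,0,0],"grip":0}

```text
time_s: 8.67
tool_pos: [0.4811, 0.1698, 0.0944]
eef_rot: [0.701, -0.701, 0.091, -0.091]
force: [-4.3, -0.9, 9.7]
grip_width: -0.0002
```

162° shut too, at the same stop height. Next is 222°.

>>> step_arm:
  motion:
    - {"xyz":[0,-0.01,0],"twist":[0,0,0],"grip":0}
    - {"xyz":[0,-0.01,0],"twist":[0,0,0],"grip":0}
    - {"xyz":[0.0104,0,-0.0205],"twist":[0,0,0],"grip":0}
    - {"xyz":[0.0104,0,-0.0205],"twist":[0,0,0],"grip":0}
    - {"xyz":[0.0104,0,-0.0205],"twist":[0,0,0],"grip":0}
    - {"xyz":[0.0103,0,-0.0206],"twist":[0,0,0],"grip":0}
    - {"xyz":[0,0,0],"twist":[0,0,0],"grip":0}

```text
time_s: 9.25
tool_pos: [0.5013, 0.0765, 0.1136]
eef_rot: [-0.701, 0.702, -0.091, 0.093]
force: [-0.4, -0.3, 0.0]
grip_width: -0.0
```

>>> step_arm:
  motion:
    - {"xyz":[0,0.004,0],"twist":[0,0,0],"grip":0}
    - {"xyz":[0,0.004,0],"twist":[0,0,0],"grip":0}
    - {"xyz":[0,0.002,0],"twist":[0,0,0],"grip":0}
    - {"xyz":[0,0.0015,0],"twist":[0,0,0],"grip":0}
    - {"xyz":[0,0.001,0],"twist":[0,0,0],"grip":0}

```text
time_s: 9.67
tool_pos: [0.4993, 0.0803, 0.0998]
eef_rot: [-0.701, 0.701, -0.091, 0.09]
force: [0.7, 0.6, -0.0]
grip_width: 0.0
```

>>> step_arm:
  motion:
    - {"xyz":[0,0.0015,0],"twist":[0,0,0],"grip":0}
    - {"xyz":[0,0.0015,0],"twist":[0,0,0],"grip":0}
    - {"xyz":[0,0.0015,0],"twist":[0,0,0],"grip":0}
    - {"xyz":[0,0.0015,0],"twist":[0,0,0],"grip":0}
    - {"xyz":[0,0.001,0],"twist":[0,0,0],"grip":0}
    - {"xyz":[0,0,0],"twist":[0,0,0],"grip":0}

```text
time_s: 10.17
tool_pos: [0.4999, 0.0796, 0.0945]
eef_rot: [0.701, -0.701, 0.091, -0.091]
force: [-2.5, 0.3, 7.5]
grip_width: -0.0002
```

222° was already shut and now sits on the stop. Next is 282°.

>>> step_arm:
  motion:
    - {"xyz":[0,-0.01,0],"twist":[0,0,0],"grip":0}
    - {"xyz":[0,-0.01,0],"twist":[0,0,0],"grip":0}
    - {"xyz":[0.023,0,-0.0013],"twist":[0,0,0],"grip":0}
    - {"xyz":[0.023,0,-0.0013],"twist":[0,0,0],"grip":0}
    - {"xyz":[0.023,0,-0.0013],"twist":[0,0,0],"grip":0}
    - {"xyz":[0.0228,0,-0.0013],"twist":[0,0,0],"grip":0}
    - {"xyz":[0,0,0],"twist":[0,0,0],"grip":0}

```text
time_s: 10.75
tool_pos: [0.5926, 0.0497, 0.1153]
eef_rot: [0.701, -0.701, 0.089, -0.094]
force: [1.6, -0.2, 1.0]
grip_width: 0.0004
```

>>> step_arm:
  motion:
    - {"xyz":[0,0.004,0],"twist":[0,0,0],"grip":0}
    - {"xyz":[0,0.004,0],"twist":[0,0,0],"grip":0}
    - {"xyz":[0,0.002,0],"twist":[0,0,0],"grip":0}
    - {"xyz":[0,0.0015,0],"twist":[0,0,0],"grip":0}
    - {"xyz":[0,0.0015,0],"twist":[0,0,0],"grip":0}

```text
time_s: 11.17
tool_pos: [0.586, 0.0508, 0.1009]
eef_rot: [-0.701, 0.702, -0.091, 0.09]
force: [-3.1, -2.5, 7.6]
grip_width: -0.0005
```

>>> step_arm:
  motion:
    - {"xyz":[0,0.0015,0],"twist":[0,0,0],"grip":0}
    - {"xyz":[0,0.0015,0],"twist":[0,0,0],"grip":0}
    - {"xyz":[0,0.0015,0],"twist":[0,0,0],"grip":0}
    - {"xyz":[0,0.0015,0],"twist":[0,0,0],"grip":0}
    - {"xyz":[0,0.0015,0],"twist":[0,0,0],"grip":0}
    - {"xyz":[0,0,0],"twist":[0,0,0],"grip":0}

```text
time_s: 11.67
tool_pos: [0.5868, 0.0515, 0.0944]
eef_rot: [0.701, -0.701, 0.091, -0.09]
force: [-4.5, -0.7, 10.3]
grip_width: -0.0001
```

282° shut. Next is 342°.

>>> step_arm:
  motion:
    - {"xyz":[0,-0.01,0],"twist":[0,0,0],"grip":0}
    - {"xyz":[0,-0.01,0],"twist":[0,0,0],"grip":0}
    - {"xyz":[0.0126,0,0.0193],"twist":[0,0,0],"grip":0}
    - {"xyz":[0.0126,0,0.0193],"twist":[0,0,0],"grip":0}
    - {"xyz":[0.0126,0,0.0192],"twist":[0,0,0],"grip":0}
    - {"xyz":[0.0126,0,0.0192],"twist":[0,0,0],"grip":0}
    - {"xyz":[0,0,0],"twist":[0,0,0],"grip":0}

```text
time_s: 12.25
tool_pos: [0.6593, 0.1156, 0.114]
eef_rot: [0.702, -0.7, 0.088, -0.092]
force: [0.3, 0.1, 0.4]
grip_width: -0.0002
```

>>> step_arm:
  motion:
    - {"xyz":[0,0.004,0],"twist":[0,0,0],"grip":0}
    - {"xyz":[0,0.004,0],"twist":[0,0,0],"grip":0}
    - {"xyz":[0,0.002,0],"twist":[0,0,0],"grip":0}
    - {"xyz":[0,0.0015,0],"twist":[0,0,0],"grip":0}
    - {"xyz":[0,0.001,0],"twist":[0,0,0],"grip":0}

```text
time_s: 12.67
tool_pos: [0.6552, 0.1121, 0.1012]
eef_rot: [-0.701, 0.701, -0.091, 0.091]
force: [-1.9, 0.7, 6.2]
grip_width: 0.0003
```

>>> step_arm:
  motion:
    - {"xyz":[0,0.0015,0],"twist":[0,0,0],"grip":0}
    - {"xyz":[0,0.0015,0],"twist":[0,0,0],"grip":0}
    - {"xyz":[0,0.0015,0],"twist":[0,0,0],"grip":0}
    - {"xyz":[0,0.0015,0],"twist":[0,0,0],"grip":0}
    - {"xyz":[0,0.0015,0],"twist":[0,0,0],"grip":0}
    - {"xyz":[0,0,0],"twist":[0,0,0],"grip":0}

```text
time_s: 13.17
tool_pos: [0.6552, 0.1122, 0.0945]
eef_rot: [-0.701, 0.701, -0.091, 0.09]
force: [-5.1, -0.3, 7.9]
grip_width: 0.0002
```

342° shut. Last is 42°, then I'll retreat upward and back.

>>> step_arm:
  motion:
    - {"xyz":[0,-0.01,0],"twist":[0,0,0],"grip":0}
    - {"xyz":[0,-0.01,0],"twist":[0,0,0],"grip":0}
    - {"xyz":[-0.0104,0,0.0205],"twist":[0,0,0],"grip":0}
    - {"xyz":[-0.0104,0,0.0205],"twist":[0,0,0],"grip":0}
    - {"xyz":[-0.0104,0,0.0205],"twist":[0,0,0],"grip":0}
    - {"xyz":[-0.0103,0,0.0206],"twist":[0,0,0],"grip":0}
    - {"xyz":[0,0,0],"twist":[0,0,0],"grip":0}

```text
time_s: 13.75
tool_pos: [0.6355, 0.2069, 0.1133]
eef_rot: [0.702, -0.701, 0.09, -0.09]
force: [-0.3, -0.3, 0.1]
grip_width: 0.0001
```

>>> step_arm:
  motion:
    - {"xyz":[0,0.004,0],"twist":[0,0,0],"grip":0}
    - {"xyz":[0,0.004,0],"twist":[0,0,0],"grip":0}
    - {"xyz":[0,0.002,0],"twist":[0,0,0],"grip":0}
    - {"xyz":[0,0.0015,0],"twist":[0,0,0],"grip":0}
    - {"xyz":[0,0.001,0],"twist":[0,0,0],"grip":0}

```text
time_s: 14.17
tool_pos: [0.6363, 0.2016, 0.0997]
eef_rot: [-0.701, 0.701, -0.092, 0.091]
force: [1.2, 0.2, -0.1]
grip_width: -0.0001
```

>>> step_arm:
  motion:
    - {"xyz":[0,0.0015,0],"twist":[0,0,0],"grip":0}
    - {"xyz":[0,0.0015,0],"twist":[0,0,0],"grip":0}
    - {"xyz":[0,0.0015,0],"twist":[0,0,0],"grip":0}
    - {"xyz":[0,0.0015,0],"twist":[0,0,0],"grip":0}
    - {"xyz":[0,0.0015,0],"twist":[0,0,0],"grip":0}
    - {"xyz":[0,0,0],"twist":[0,0,0],"grip":0}

```text
time_s: 14.67
tool_pos: [0.6366, 0.2025, 0.0945]
eef_rot: [-0.701, 0.701, -0.091, 0.091]
force: [-1.9, -1.5, 5.3]
grip_width: -0.0001
```

>>> step_arm:
  motion:
    - {"xyz":[0,-0.01,0],"twist":[0,0,0],"grip":0}
    - {"xyz":[0,-0.03,0],"twist":[0,0,0],"grip":0}
    - {"xyz":[0,-0.03,0],"twist":[0,0,0],"grip":0}
    - {"xyz":[0,-0.03,0],"twist":[0,0,0],"grip":0}
    - {"xyz":[0,-0.02,0],"twist":[0,0,0],"grip":0}
    - {"xyz":[-0.03,0,0],"twist":[0,0,0],"grip":0}
    - {"xyz":[-0.03,0,0],"twist":[0,0,0],"grip":0}
    - {"xyz":[-0.03,0,0],"twist":[0,0,0],"grip":0}
    - {"xyz":[-0.03,0,0],"twist":[0,0,0],"grip":0}
    - {"xyz":[-0.03,0,0],"twist":[0,0,0],"grip":0}

```text
time_s: 15.5
tool_pos: [0.4901, 0.2412, 0.2133]
eef_rot: [0.701, -0.701, 0.091, -0.091]
force: [-0.2, 0.2, 0.0]
grip_width: -0.0
```

>>> step_arm:
  motion:
    - {"xyz":[-0.03,0,0.02],"twist":[0,0,0],"grip":0}
    - {"xyz":[-0.03,0,0.02],"twist":[0,0,0],"grip":0}
    - {"xyz":[-0.03,0,0.02],"twist":[0,0,0],"grip":0}
    - {"xyz":[-0.03,0,0.02],"twist":[0,0,0],"grip":0}
    - {"xyz":[-0.03,0,0.02],"twist":[0,0,0],"grip":0}
    - {"xyz":[0,0,0.03],"twist":[0,0,0],"grip":0}
    - {"xyz":[0,0,0.03],"twist":[0,0,0],"grip":0}
    - {"xyz":[0,0,0.03],"twist":[0,0,0],"grip":0}
    - {"xyz":[0,0,0],"twist":[0,0,0],"grip":0}

```text
time_s: 16.25
tool_pos: [0.3957, 0.4681, 0.2135]
eef_rot: [0.703, -0.7, 0.089, -0.091]
force: [0.0, -0.1, 1.0]
grip_width: 0.0002
```

Run:
```python
from h import *
t=imaging.read_camera("top")[:,:,::-1];s=imaging.read_camera("scene")[:,:,::-1]
cv2.imwrite("pics/top9.png",t);cv2.imwrite("pics/scene9.png",s)
f=lambda i:cv2.createCLAHE(3,(2,2)).apply(cv2.cvtColor(cv2.resize(i,(400,400),interpolation=cv2.INTER_CUBIC),cv2.COLOR_BGR2GRAY))
cv2.imwrite("pics/c9.png",np.hstack([f(t[170:278,192:302]),f(s[180:285,265:375])]))
for n,i in(("top",t),("scene",s)):
    d=cv2.absdiff(i,cv2.imread(f"pics/{n}0.png")).max(2)
    for nm,(x0,x1,y0,y1) in {"top":{"jar":(330,375,205,245),"mug":(128,172,158,212),"spat":(215,330,115,180)},"scene":{"jar":(245,278,172,218),"mug":(333,402,298,368),"spat":(222,262,230,330)}}[n].items():print(n,nm,(d[y0:y1,x0:x1]>25).mean().round(3))
```

```text
top jar 0.0
top mug 0.0
top spat 0.001
scene jar 0.002
scene mug 0.002
scene spat 0.001
```

View pics/c9.png

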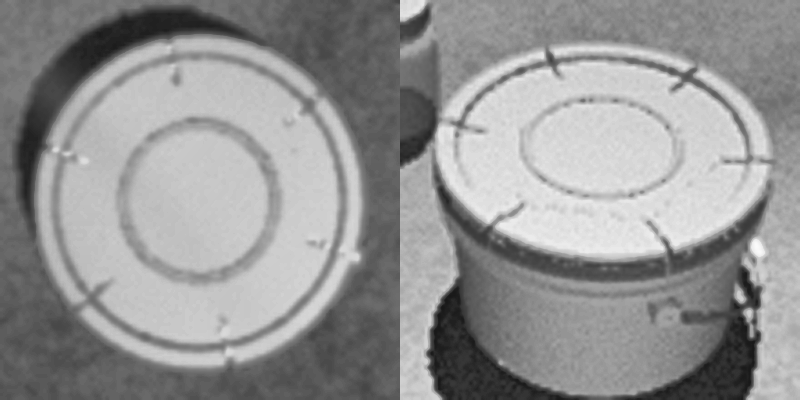

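All six sections now show one uniform tone with the slits level. The tub is where it was (slits at the same pixels, e.g. (170,45) and (228,350)), and the bystanders are unchanged.

```bash
python3 -c "
from plant import bot
print(bot.finish_job(), bot.read_state()['time_s'])"
```

```text
the job is handed in; nothing more can be done
the job is handed in; nothing more can be done
```

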